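Put three mixed-up egg carriers back on their own plates

ROBOT

A 6-joint arm with a two-finger parallel gripper is mounted at the origin on the work surface. World frame = base frame: x ahead of the robot, y to its left, z up, the work surface at z = 0. Lengths are in m, angles in rad, forces in N, time in s.
With the tool pointing down it reaches from about 0.375 to 0.9 m from the base axis. Payload 3.1 kg.
Tool frame: the origin (TCP) lies between the finger pads; the fingertips stand 8 mm ahead of it and the grasp point (between the pads) lies 11 mm behind it; z points along the fingers, y is the line along which they close (so a half turn about z gives the same grasp; the last joint's range is limited). The gripper opens to 87 mm and grips with 3 to 60 N. Pads are 19 mm wide; open, the fingers measure 117 mm over their backs; the gripper's body (75 mm by 190 mm) begins 51 mm behind the grasp point.
Start: joints at [-1.308, 0.527, 1.433, -0, 1.181, -0.178], TCP at [0.267, -0.565, 0.231] pointing down, gripper open.
Joint ranges: [-3.08, 3.08], [-0.75, 2.2], [0.22, 2.44], [-1.43, 4.57], [0, 2.65], [-2.85, 2.85]. Speed limits (rad/s): [2.79, 2.79, 3.14, 3.14, 3.14, 3.14].

INTERFACE

Orientations are given as a unit quaternion [x, y, z, w].
In Python, from rig import robot, vision, job gives the robot as it stands.
- The arm moves only by the shell command python3 -m handwheel 'ROWS' [OPENING] [FORCE]. ROWS is JSON, a list of rows, each a list of 4 numbers: the shift along the tool's x, y, z as a fraction of full scale, then the turn about the tool's z as a fraction of full scale. A call has 1 to 20 rows; each row is the pose to reach, as a shift and turn from the pose commanded when the call began, along the tool's axes at that moment, turning the shorter way round; what a row does not reach only later rows make up. Full scale, the value 1, is 300 mm for a shift and 2 pi rad for a turn. A row lasts 1/12 s, in which the tool goes at most 41.7 mm and 7.16 degrees, less where a joint would pass 70% of its speed; a pose out of reach is approached as far as the arm can. A call with a number of a shift or a turn outside -1 to 1 is refused whole. A call with a gripper value outside its range is refused whole. OPENING is the opening in per cent of the stroke, from 0 (shut) to 100 (fully open), set as the call begins (- or left out, the last holds). The fingers move at their own pace and stop on an object; FORCE is the grip in N (left out, the last holds). Time passes only in rows, so rows that repeat a pose let the fingers close. It gives the time, the measured TCP pose, the force, the opening and the grip force at its end, in the units of the state.
- robot.get_obs(): the state, without advancing time (a new reading comes with each control period).
- vision.camera(name): name is "side" or "top"; returns a dict with "frame" (480x640x3 uint8, red, green, blue), "K" (3x3 intrinsics, pixels), "cam_to_world" (4x4, takes a point from camera to world coordinates). Camera axes: x right, y down, z forward; pixel columns grow to the right and rows downward; lengths in m; the calibration is good to about 2 mm. A picture is of the moment at which its call begins. There is no depth.
- job.hand_in(): hands the job in; it is judged then, once.
Trained networks look in the newest picture that a camera, given by its name, has taken for a name from the list of things; names that differ only in an ending like _2 or _b are one class to them, and where a whole thing is asked for, a point or a joint stands for the part that bears it (a point fixed in the world has none). Each returns a list of dicts, best first, with "conf" (0 to 1); they miss things now and then, are a little off and sometimes report something else, mostly with a low value. They report only what shows in the picture. A call takes as long as a camera call.
- vision.look_for(camera, label): "point" ([row, column] in pixels, amid what is visible of it).
- vision.outline_of(camera, label): "mask" (480x640 bool, what is visible of it) and "point" ([row, column] in pixels, amid what is visible of it).
The state is a dict: "time": time; "q": joint angles; "joint_velocities": joint speeds; "joint_torque": joint torques, N m; "position": TCP position; "tool_rot": TCP orientation; "ft_force": force on the tool from outside, world axes, zero at the start; "moment": the same for the moment, N m; "grip_width": finger opening in m; "grip_force": force on a finger pad.
Only numpy, scipy, OpenCV 4.12 (cv2) and the standard library are available. Lean on these libraries where they do the work, as an engineer would, in place of code of your own. Each camera call takes 0.05 s, during which the arm holds its last target. There are 200 camera calls.

TASK

The three egg carriers on the hatchery bench stand on the wrong plates. Using the empty plate as the parking place on the way, move them so that each carrier stands centred and squared up on the plate whose sample egg is of the same kind as its own eggs (goose, hen or quail). Set them down without dropping or tipping them, and do not disturb the weight, the bottle and the thermometer that stand among them.

Things in the scene. Friction and masses are not known exactly. Their poses are not given: they have to be found in the camera images.
- carrier_goose: Egg carrier with 2 big goose eggs (53 x 83 mm) lying, 1 each side of the handle; 0.4 kg. Black tray 126 x 92 mm (x, y); mid T handle: bar 14 mm thick (x), 60 mm long (y), 72 to 100 mm above the underside: pinch it from above, closing along x. Eggs are held firmly, below 64 mm. Origin: centre of underside. Both ends alike. Starts on the plate with the hen egg.
- carrier_hen: Egg carrier with 4 hen eggs (42 x 56 mm) upright, 2 each side of the handle; 0.3 kg. Black tray 126 x 92 mm (x, y); mid T handle: bar 14 mm thick (x), 60 mm long (y), 72 to 100 mm above the underside: pinch it from above, closing along x. Eggs are held firmly, below 64 mm. Origin: centre of underside. Both ends alike. Starts on the plate with the quail egg.
- carrier_quail: Egg carrier with 12 quail eggs (26 x 34 mm) upright, 6 each side of the handle; 0.2 kg. Black tray 126 x 92 mm (x, y); mid T handle: bar 14 mm thick (x), 60 mm long (y), 72 to 100 mm above the underside: pinch it from above, closing along x. Eggs are held firmly, below 64 mm. Origin: centre of underside. Both ends alike. Starts on the plate with the goose egg.
- plate_goose: Fixed white plate, 4 mm thick, x -65 to +140, y -52 to +52 mm, with a raised white sample dish (62 x 92 mm, 8 mm high) centred at x = +103. Origin: centre of the carrier's place, at table height (4 mm below the plate's top). A carrier stands with its long side along x. In the dish lies one goose egg, 56 mm wide and 84 mm long, fixed.
- plate_hen: Fixed white plate, 4 mm thick, x -65 to +140, y -52 to +52 mm, with a raised white sample dish (62 x 92 mm, 8 mm high) centred at x = +103. Origin: centre of the carrier's place, at table height (4 mm below the plate's top). A carrier stands with its long side along x. In the dish lies one hen egg, 43 mm wide and 56 mm long, fixed.
- plate_quail: Fixed white plate, 4 mm thick, x -65 to +140, y -52 to +52 mm, with a raised white sample dish (62 x 92 mm, 8 mm high) centred at x = +103. Origin: centre of the carrier's place, at table height (4 mm below the plate's top). A carrier stands with its long side along x. In the dish lies one quail egg, 27 mm wide and 34 mm long, fixed.
- plate_free: Fixed white plate, 4 mm thick, x -65 to +140, y -52 to +52 mm, with a raised white sample dish (62 x 92 mm, 8 mm high) centred at x = +103. Origin: centre of the carrier's place, at table height (4 mm below the plate's top). A carrier stands with its long side along x. Its dish is empty and no carrier stands on it at the start.
- weight: Bystander: loose brass calibration weight, 32 mm across, 45 mm tall; origin at the centre of its underside.
- bottle: Bystander: loose small amber bottle with white cap, 30 mm across, 60 mm tall; origin at the centre of its underside.
- thermometer: Bystander: loose white box thermometer, 24 x 32 mm, 50 mm tall; origin at the centre of its underside.

How it is judged:
On the way:
1. one carrier has been set down on the empty plate and let go (((horizontal distance between carrier_goose and plate_free below 0.03 m and angle between the x axis of carrier_goose and the x axis of plate_free, either way round below 0.35 rad and z of carrier_goose in the frame of plate_free below 0.01 m and angle between carrier_goose's own z axis and vertical below 0.1 rad and linear speed of carrier_goose below 0.02 m/s and contact force between the fingers and carrier_goose below 0.1 N) or (horizontal distance between carrier_hen and plate_free below 0.03 m and angle between the x axis of carrier_hen and the x axis of plate_free, either way round below 0.35 rad and z of carrier_hen in the frame of plate_free below 0.01 m and angle between carrier_hen's own z axis and vertical below 0.1 rad and linear speed of carrier_hen below 0.02 m/s and contact force between the fingers and carrier_hen below 0.1 N) or (horizontal distance between carrier_quail and plate_free below 0.03 m and angle between the x axis of carrier_quail and the x axis of plate_free, either way round below 0.35 rad and z of carrier_quail in the frame of plate_free below 0.01 m and angle between carrier_quail's own z axis and vertical below 0.1 rad and linear speed of carrier_quail below 0.02 m/s and contact force between the fingers and carrier_quail below 0.1 N))), for 0.2 s.
At the end, for the whole second after the job is handed in: Each carrier stands upright on the plate with the sample of its own kind of egg, within 15 mm of the centre of the carrier's place and squared to the plate within 0.2 rad (about 11 degrees), released and at rest; the plate with the empty dish is free again (horizontal distance between carrier_goose and plate_goose below 0.015 m and angle between the x axis of carrier_goose and the x axis of plate_goose, either way round below 0.2 rad and z of carrier_goose in the frame of plate_goose below 0.01 m and angle between each of carrier_goose, carrier_hen, carrier_quail's own z axis and vertical below 0.1 rad and linear speed of each of carrier_goose, carrier_hen, carrier_quail below 0.02 m/s and contact force between the fingers and carrier_goose below 0.1 N and horizontal distance between carrier_hen and plate_hen below 0.015 m and angle between the x axis of carrier_hen and the x axis of plate_hen, either way round below 0.2 rad and z of carrier_hen in the frame of plate_hen below 0.01 m and contact force between the fingers and carrier_hen below 0.1 N and horizontal distance between carrier_quail and plate_quail below 0.015 m and angle between the x axis of carrier_quail and the x axis of plate_quail, either way round below 0.2 rad and z of carrier_quail in the frame of plate_quail below 0.01 m and contact force between the fingers and carrier_quail below 0.1 N); the robot touches nothing.
It fails at once if a carrier is tipped by more than 0.5 rad (angle between any of carrier_goose, carrier_hen, carrier_quail's own z axis and vertical above 0.5 rad).
It fails at once if a carrier is dropped (falls freely, out of the fingers, at more than 0.7 m/s) ((linear speed of carrier_goose above 0.7 m/s and contact force between the fingers and carrier_goose below 0.05 N) or (linear speed of carrier_hen above 0.7 m/s and contact force between the fingers and carrier_hen below 0.05 N) or (linear speed of carrier_quail above 0.7 m/s and contact force between the fingers and carrier_quail below 0.05 N)).
It fails at once if the weight, the bottle or the thermometer is moved by more than 30 mm or knocked over (distance of any of weight, bottle, thermometer from where it was at the start of the episode above 0.03 m or angle between any of weight, bottle, thermometer's own z axis and vertical above 0.5 rad).
It also fails if it takes over 128 s, if anything falls off the work surface, if the arm or the gripper's body presses on something with over 40 N, if the wrist force passes 120 N, or if a joint passes its speed limit or range.

## Working session

There is one attempt and no reset: what is moved stays moved. The work goes in short steps, Python scripts to look and compute and a shell command to move; the robot and the scene stay as the last step left them, time stands still between calls to the robot, and variables do not carry over. Pictures are saved under pics/ and viewed, at most 14 in all, crops included, and the job is handed in when it is done.

```bash
mkdir -p pics; cat > h.py <<'E'
import numpy as np,cv2
from rig import robot,vision,job
def shot(cam,fn=None):
    c=vision.camera(cam)
    if fn: cv2.imwrite('pics/'+fn,c['frame'][:,:,::-1])
    return c
def ray(c,p,z):
    T=np.array(c['cam_to_world']);d=T[:3,:3]@np.linalg.inv(c['K'])@np.array([p[1],p[0],1.]);o=T[:3,3]
    return (o+d*(z-o[2])/d[2])[:2]
E
python3 - <<'E'
from h import *
for cam in('top','side'):
    c=shot(cam,cam+'0.png');print(cam,np.round(c['cam_to_world'],3).tolist(),np.round(c['K'],1).tolist())
    for l in 'carrier_goose carrier_hen carrier_quail plate_goose plate_hen plate_quail plate_free weight bottle thermometer'.split():
        for r in vision.outline_of(cam,l)[:2]:
            m=r['mask'];rc=cv2.minAreaRect(np.argwhere(m)[:,::-1].astype(np.float32))
            print(l,round(r['conf'],2),np.round(r['point']),m.sum(),np.round(rc[0]),np.round(rc[1]),round(rc[2]),np.round(ray(c,r['point'],0.0),3))
o=robot.get_obs();print(o['position'],o['tool_rot'])
E
```

```text
top [[-0.026, -0.983, 0.179, 0.338], [-1.0, 0.024, -0.011, 0.019], [0.006, -0.179, -0.984, 0.846], [0.0, 0.0, 0.0, 1.0]] [[478.4, 0.0, 321.9], [0.0, 478.4, 237.6], [0.0, 0.0, 1.0]]
carrier_goose 0.77 [229. 387.] 3759 [387. 227.] [54. 72.] 7 [ 0.505 -0.108]
carrier_hen 0.55 [210. 262.] 3749 [261. 212.] [54. 71.] 6 [0.545 0.117]
carrier_hen 0.29 [164. 274.] 2745 [267. 196.] [ 59. 111.] 7 [0.632 0.095]
carrier_quail 0.87 [218. 145.] 3960 [146. 218.] [70. 66.] 90 [0.535 0.329]
plate_goose 0.7 [164. 158.] 2630 [154. 189.] [61. 97.] 6 [0.636 0.308]
plate_hen 0.9 [177. 386.] 2785 [387. 209.] [ 61. 112.] 8 [ 0.602 -0.112]
plate_hen 0.46 [162. 158.] 2567 [154. 197.] [ 60. 111.] 6 [0.642 0.309]
plate_quail 0.75 [163. 275.] 2579 [268. 196.] [ 59. 110.] 7 [0.634 0.093]
plate_quail 0.46 [218. 503.] 6609 [503. 218.] [ 61. 114.] 4 [ 0.52  -0.319]
plate_free 0.91 [218. 501.] 6567 [503. 219.] [ 61. 113.] 5 [ 0.519 -0.316]
weight 0.64 [273. 453.] 299 [452. 271.] [18. 19.] 90 [ 0.422 -0.221]
bottle 0.76 [292. 324.] 261 [324. 292.] [17. 17.] 90 [0.395 0.008]
thermometer 0.96 [265. 201.] 360 [202. 264.] 
[... 565 characters left out ...]
58.] 80 [0.537 0.342]
plate_goose 0.71 [153. 348.] 1145 [324. 151.] [40. 85.] 83 [0.638 0.312]
plate_hen 0.67 [302. 408.] 2378 [377. 302.] [ 52. 123.] 85 [ 0.597 -0.126]
plate_quail 0.86 [216. 378.] 1436 [351. 215.] [ 37. 101.] 83 [0.628 0.087]
plate_free 0.83 [427. 417.] 11231 [418. 424.] [ 80. 152.] 83 [ 0.519 -0.325]
weight 0.69 [374. 330.] 456 [328. 371.] [21. 26.] 6 [ 0.425 -0.215]
weight 0.65 [154. 304.] 2021 [300. 148.] [61. 54.] 67 [0.535 0.337]
bottle 0.97 [260. 273.] 413 [274. 260.] [29. 17.] 90 [0.392 0.031]
thermometer 0.82 [182. 278.] 322 [277. 183.] [27. 13.] 84 [0.452 0.25 ]
[ 0.26668749 -0.56523028  0.23053714] [ 9.75810901e-01  2.18616299e-01  1.20488057e-05 -1.17978372e-05]
```

View pics/top0.png

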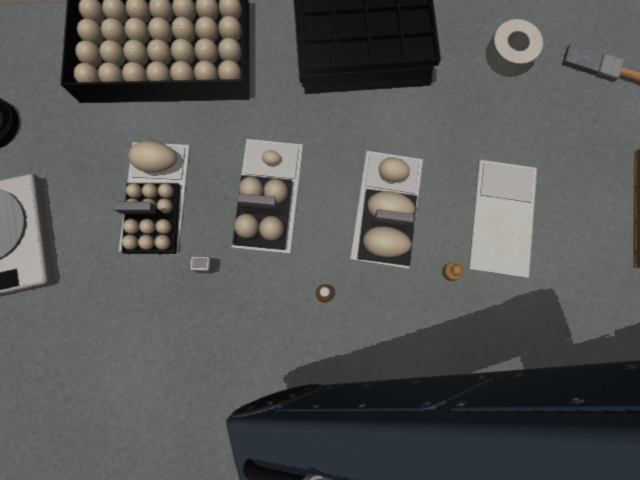

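View pics/side0.png

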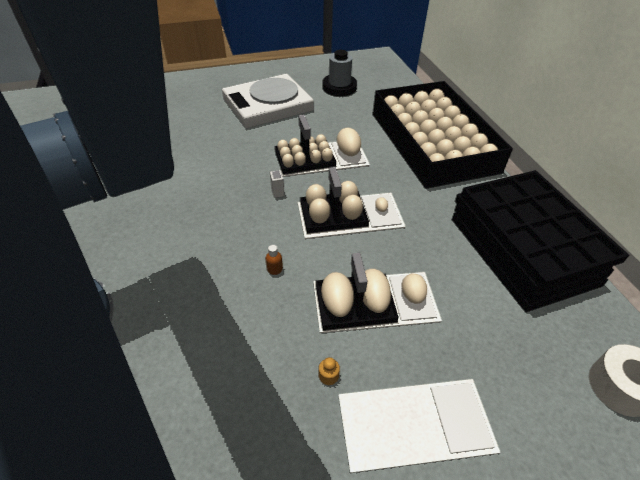

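The top view shows the plates from left to right. The goose-egg plate (150,190) holds the quail carrier, and the quail-egg plate (268,196) holds the hen carrier. The hen-egg plate (387,209) holds the goose carrier, and the free plate is at (503,218). The grey handles are at about (135,207), (257,201) and (395,216). The side view agrees with this. Next I'll measure the plates and handle tops precisely.

```bash
cat >> h.py <<'E'
def rect(c,m,z):
    k,_,_,_=0,0,0,0
    pts=np.argwhere(m);w=np.array([ray(c,p,z) for p in pts]).astype(np.float32)*1000
    r=cv2.minAreaRect(w);b=cv2.boxPoints(r);e=b[1]-b[0];f=b[2]-b[1]
    L=e if np.hypot(*e)>np.hypot(*f) else f
    a=np.degrees(np.arctan2(L[1],L[0]));a=(a+90)%180-90
    return np.array(r[0]),sorted(r[1]),a
def big(m):
    n,l,s,_=cv2.connectedComponentsWithStats(m.astype(np.uint8));return l==1+np.argmax(s[1:,4])
def handle(c,cam,name,near=None,z=.104):
    rs=[r for r in vision.outline_of(cam,name) if near is None or np.hypot(*(np.array(r['point'])-near))<60]
    if not rs:return None
    m=rs[0]['mask'];f=c['frame'].astype(int);v=f.mean(2);s=f.max(2)-f.min(2)
    g=m&(v>70)&(v<150)&(s<16)
    g=big(cv2.morphologyEx(g.astype(np.uint8),cv2.MORPH_OPEN,np.ones((3,3),np.uint8)))
    return g
E
python3 - <<'E'
from h import *
cs={c:shot(c) for c in('top','side')}
for l,near in dict(plate_goose=(195,154),plate_quail=(196,268),plate_hen=(209,387),plate_free=(218,503)).items():
  for cam in cs:
    for r in vision.outline_of(cam,l)[:2]:
        ctr,sz,a=rect(cs[cam],big(r['mask']),.004)
        print(l,cam,round(r['conf'],2),np.round(ctr),np.round(sz),round(a,1))
im=cs['top']['frame'].copy()
for l,near in dict(carrier_quail=(218,145),carrier_hen=(210,262),carrier_goose=(229,387)).items():
    g=handle(cs['top'],'top',l,near);ctr,sz,a=rect(cs['top'],g,.104)
    print(l,np.round(ctr),np.round(sz),round(a,1),g.sum());im[g]=[255,0,0]
cv2.imwrite('pics/h0.png',cv2.resize(im[120:280,90:430],None,fx=2.3,fy=2.3,interpolation=0)[:,:,::-1])
E
```

```text
plate_goose side 0.95 [641. 329.] [ 80. 169.] 82.2
plate_quail top 0.64 [573. 107.] [105. 206.] -7.2
plate_quail side 0.81 [571. 105.] [109. 204.] -6.6
plate_hen top 0.79 [ 544. -109.] [105. 204.] -10.3
plate_hen side 0.86 [ 541. -110.] [109. 207.] -10.1
plate_free top 0.82 [ 521. -318.] [108. 206.] -9.9
plate_free side 0.81 [ 519. -319.] [107. 207.] -9.7
carrier_quail [533. 314.] [13. 58.] 88.6 307
carrier_hen [539. 115.] [13. 59.] 83.0 303
carrier_goose [ 506. -106.] [13. 61.] 81.6 308
```

View pics/h0.png

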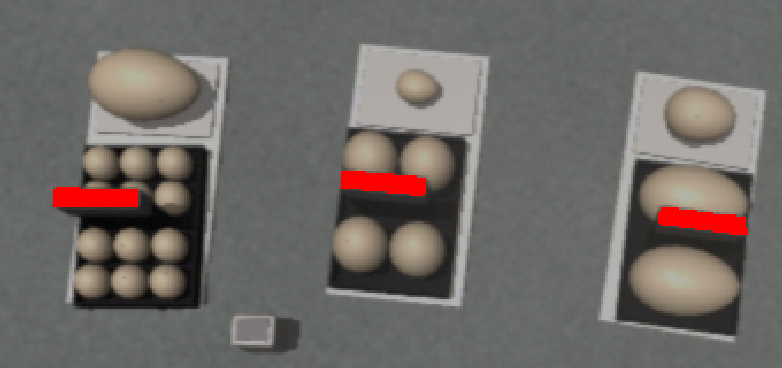

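The handle masks fit well: each is about 13x59 mm. The quail, hen and free plates are measured. I'll write the planner and measure the goose plate by its white colour.

```bash
cat >> h.py <<'E'
def plan(x,y,z,xdir):
    """target TCP (mm) and world heading of tool x (deg), tool down -> row numbers"""
    from scipy.spatial.transform import Rotation as R
    o=robot.get_obs();M=R.from_quat(o['tool_rot']).as_matrix()
    d=M.T@(np.array([x,y,z])/1000-o['position']);h=np.degrees(np.arctan2(M[1,0],M[0,0]))
    t=-((xdir-h+180)%360-180)
    print('row',np.round(d/.3,3),np.round(t/360,4),'rows>=',int(np.ceil(max(np.linalg.norm(d)/.0417,abs(t)/7.16))),'heading',round(h,1))
E
python3 - <<'E'
from h import *
c=shot('top');f=c['frame'].astype(int);v=f.mean(2);s=f.max(2)-f.min(2)
for n,(r0,r1,c0,c1) in dict(goose=(135,262,112,192),quail=(135,260,225,306),hen=(145,272,345,428)).items():
    m=np.zeros(v.shape,bool);m[r0:r1,c0:c1]=((v>150)&(s<30))[r0:r1,c0:c1]
    if n=='goose': m[258:]=0;m[245:,190:]=0
    ctr,sz,a=rect(c,m,.004);d=np.array([np.cos(np.radians(a)),np.sin(np.radians(a))])
    print(n,np.round(ctr),np.round(sz),round(a,1),'origin',np.round(ctr-37.5*d))
plan(506,-106,230,81.6)
E
```

```text
goose [575. 312.] [104. 203.] -4.3 origin [538. 315.]
quail [573. 107.] [104. 205.] -7.3 origin [536. 112.]
hen [ 543. -109.] [104. 204.] -10.7 origin [ 507. -102.]
row [ 1.375 -1.044  0.002] -0.1565 rows>= 13 heading 25.3
```

```bash
python3 -m handwheel '[[0.69,-0.52,0,-0.078],[0.69,-0.52,0,-0.078],[0.69,-0.52,0,-0.078],[0.69,-0.52,0,-0.078],[0.69,-0.52,0,-0.078],[0.69,-0.52,0,-0.078],[0.69,-0.52,0,-0.078],[0.69,-0.52,0,-0.078],[0.69,-0.52,0,-0.078],[0.69,-0.52,0,-0.078],[0.69,-0.52,0,-0.078]]' 100 30
python3 -c "
from h import *
plan(506,-106,230,81.6)"
```

```text
time: 2.72
position: [0.3869, -0.3378, 0.2306]
tool_rot: [0.894, 0.448, -0.0, 0.001]
ft_force: [0.4, 0.7, -0.1]
grip_width: 0.0873
grip_force: 0.0
row [ 0.856 -0.145  0.001] -0.0788 rows>= 7 heading 53.2
```

```bash
python3 -m handwheel '[[0.856,-0.145,0,-0.079],[0.856,-0.145,0,-0.079],[0.856,-0.145,0,-0.079],[0.856,-0.145,0,-0.079],[0.856,-0.145,0,-0.079],[0.856,-0.145,0,-0.079],[0.856,-0.145,0,-0.079],[0.856,-0.145,0,-0.079],[0.856,-0.145,0,-0.079],[0.856,-0.145,0,-0.079],[0.856,-0.145,0.15,-0.079],[0.856,-0.145,0.25,-0.079],[0.856,-0.145,0.25,-0.079],[0.856,-0.145,0.25,-0.079]]'
python3 -c "
from h import *
plan(506,-106,84,81.6)
shot('side','s1.png')"
```

```text
time: 3.88
position: [0.5042, -0.1051, 0.1544]
tool_rot: [0.757, 0.653, -0.001, -0.002]
ft_force: [0.3, -0.6, 0.6]
grip_width: 0.0865
grip_force: 0.0
row [-0.002  0.008  0.235] 0.0 rows>= 2 heading 81.6
```

View pics/s1.png

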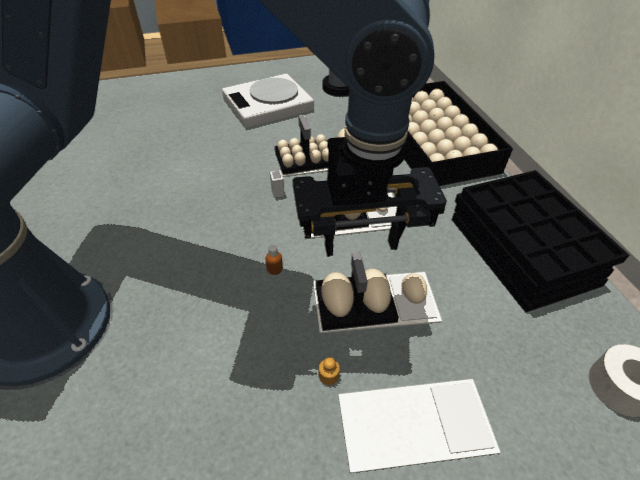

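The open fingers, at (328,238) and (395,235), straddle the goose handle at (358,270). I'll descend and close.

```bash
python3 -m handwheel '[[0,0.007,0.08,0],[0,0.007,0.16,0],[0,0.007,0.2,0],[0,0.007,0.235,0],[0,0.007,0.235,0],[0,0.007,0.235,0]]'
python3 -m handwheel '[[0,0,0,0],[0,0,0,0],[0,0,0,0],[0,0,0,0],[0,0,0,0],[0,0,0,0],[0,0,0,0],[0,0,0,0],[0,0,0,0],[0,0,0,0],[0,0,0,0],[0,0,0,0]]' 0 35
python3 -m handwheel '[[0,0,-0.02,0],[0,0,-0.06,0],[0,0,-0.12,0],[0,0,-0.2,0],[0,0,-0.28,0],[0,0,-0.36,0],[0,0,-0.44,0],[0,0,-0.48,0],[0,0,-0.48,0]]'
python3 -c "
from h import *
plan(483,-312,228,80.2)"
```

```text
time: 4.43
position: [0.5088, -0.1049, 0.0862]
tool_rot: [0.756, 0.654, 0.0, 0.001]
ft_force: [0.1, -0.9, 1.3]
grip_width: 0.0869
grip_force: 0.0
time: 5.43
position: [0.507, -0.1039, 0.0849]
tool_rot: [0.756, 0.655, -0.001, -0.001]
ft_force: [-4.2, -0.7, 3.1]
grip_width: 0.0152
grip_force: 1.8
time: 6.18
position: [0.5094, -0.1047, 0.2319]
tool_rot: [0.756, 0.655, 0.001, 0.003]
ft_force: [0.5, 0.6, -3.3]
grip_width: 0.0138
grip_force: 34.9
row [-0.697  0.011  0.014] 0.0044 rows>= 6 heading 81.8
```

```bash
python3 -m handwheel '[[-0.05,0,0,0],[-0.12,0,0,0],[-0.2,0,0,0],[-0.29,0,0,0.002],[-0.38,0,0,0.004],[-0.47,0.01,0,0.004],[-0.55,0.01,0,0.004],[-0.62,0.01,0,0.004],[-0.67,0.01,0,0.004],[-0.697,0.01,0,0.004],[-0.697,0.01,0,0.004],[-0.697,0.01,0,0.004],[-0.697,0.01,0,0.004],[-0.697,0.01,0,0.004],[-0.697,0.01,0,0.004]]'
python3 -c "
from h import *
plan(483,-312,84,80.2)
c=shot('top','t2.png')"
```

```text
time: 7.43
position: [0.4811, -0.3103, 0.2291]
tool_rot: [0.764, 0.646, 0.0, -0.0]
ft_force: [0.8, 0.1, -4.1]
grip_width: 0.0137
grip_force: 34.9
row [-0.005  0.007  0.484] 0.0006 rows>= 4 heading 80.4
```

View pics/t2.png

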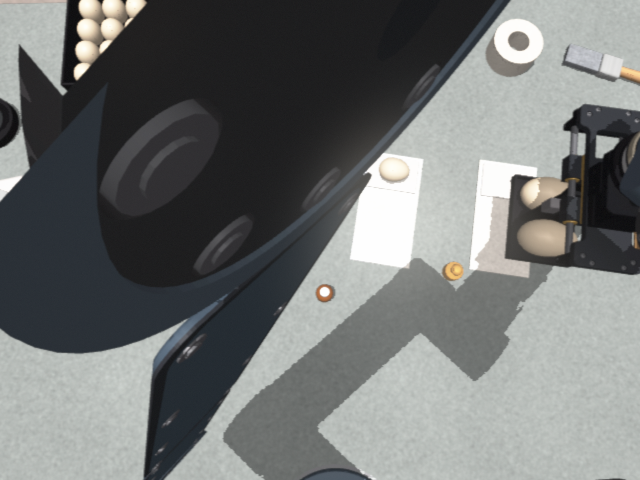

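The carrier hangs level at (545,215), shifted right by parallax, near the free plate. I'll lower it slowly and release.

```bash
python3 -m handwheel '[[0,0.007,0.06,0],[0,0.007,0.14,0],[0,0.007,0.22,0],[0,0.007,0.3,0],[0,0.007,0.38,0],[0,0.007,0.43,0],[0,0.007,0.455,0],[0,0.007,0.465,0],[0,0.007,0.475,0],[0,0.007,0.48,0],[0,0.007,0.48,0],[0,0.007,0.48,0],[0,0.007,0.48,0]]'
python3 -m handwheel '[[0,0,0,0],[0,0,0,0],[0,0,0,0],[0,0,0,0],[0,0,0,0],[0,0,0,0],[0,0,0,0],[0,0,0,0]]' 100
python3 -m handwheel '[[0,0,-0.05,0],[0,0,-0.15,0],[0,0,-0.28,0],[0,0,-0.4,0],[0,0,-0.48,0],[0,0,-0.48,0],[0,0,-0.48,0]]'
python3 -c "
from h import *
plan(539,115,230,83)"
```

```text
time: 8.57
position: [0.4834, -0.3122, 0.0859]
tool_rot: [0.764, 0.645, 0.0, 0.001]
ft_force: [-0.1, 0.8, -3.4]
grip_width: 0.0136
grip_force: 34.9
time: 9.23
position: [0.483, -0.3119, 0.085]
tool_rot: [0.764, 0.645, 0.0, -0.0]
ft_force: [-0.0, -0.8, -0.3]
grip_width: 0.0595
grip_force: 0.0
time: 9.82
position: [0.4836, -0.3124, 0.2307]
tool_rot: [0.764, 0.645, 0.0, 0.002]
ft_force: [-0.4, -0.2, 0.7]
grip_width: 0.0868
grip_force: 0.0
row [ 1.436e+00 -5.700e-02 -1.000e-03] -0.0074 rows>= 11 heading 80.3
```

```bash
python3 -m handwheel '[[0.7,0,0,0],[0.7,0,0,0],[0.7,0,0,0],[0.7,0,0,0],[0.7,0,0,0],[0.7,0,0,0]]'
python3 -c "
from h import *
plan(539,115,230,83)
c=shot('top','t3.png')
g=handle(c,'top','carrier_goose',(225,505));print([np.round(x) for x in rect(c,g,.104)]) if g is not None else print('none')"
```

```text
time: 10.32
position: [0.5163, -0.0973, 0.2269]
tool_rot: [0.762, 0.647, -0.0, -0.004]
ft_force: [-0.6, -1.0, -0.4]
grip_width: 0.0872
grip_force: 0.0
row [ 0.711 -0.04  -0.007] -0.0064 rows>= 6 heading 80.7
none
```

```bash
python3 -m handwheel '[[0.711,-0.04,0,-0.006],[0.711,-0.04,0,-0.006],[0.711,-0.04,0,-0.006],[0.711,-0.04,0,-0.006],[0.711,-0.04,0,-0.006],[0.711,-0.04,0,-0.006],[0.711,-0.04,0,-0.006],[0.711,-0.04,0,-0.006],[0.711,-0.04,0,-0.006]]'
python3 -c "
from h import *
plan(539,115,84,83)
c=shot('top','t4.png');shot('side')
for cam in('top','side'):
  for l in('carrier_goose','carrier_hen'):print(cam,l,[(round(r['conf'],2),np.round(r['point'])) for r in vision.look_for(cam,l)][:3])"
```

```text
time: 11.17
position: [0.5422, 0.1053, 0.2284]
tool_rot: [0.753, 0.658, -0.001, -0.0]
ft_force: [-2.0, 0.0, 0.3]
grip_width: 0.087
grip_force: 0.0
row [ 0.031 -0.014  0.481] -0.0018 rows>= 4 heading 82.4
top carrier_goose [(0.58, array([237., 504.]))]
top carrier_hen [(0.57, array([221., 274.]))]
side carrier_goose [(0.98, array([425., 396.]))]
side carrier_hen [(0.8, array([208., 336.]))]
```

View pics/t4.png

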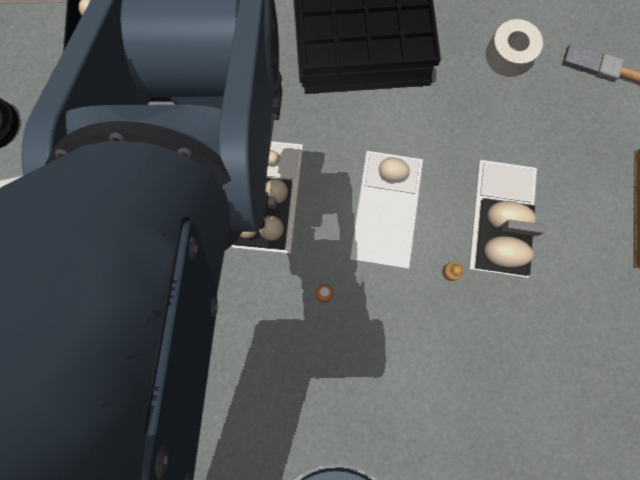

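The goose carrier now stands square on the free plate, centred near (506,237) with its handle at (526,228). The hen plate at (390,210) is empty. The gripper is over the hen carrier, so I'll descend, grip and lift.

```bash
python3 -m handwheel '[[0.03,-0.014,0.1,-0.002],[0.03,-0.014,0.2,-0.002],[0.03,-0.014,0.3,-0.002],[0.03,-0.014,0.38,-0.002],[0.03,-0.014,0.44,-0.002],[0.03,-0.014,0.48,-0.002],[0.03,-0.014,0.48,-0.002],[0.03,-0.014,0.48,-0.002],[0.03,-0.014,0.48,-0.002]]'
python3 -m handwheel '[[0,0,0,0],[0,0,0,0],[0,0,0,0],[0,0,0,0],[0,0,0,0],[0,0,0,0],[0,0,0,0],[0,0,0,0],[0,0,0,0],[0,0,0,0],[0,0,0,0],[0,0,0,0],[0,0,0,0],[0,0,0,0]]' 0 35
python3 -m handwheel '[[0,0,-0.02,0],[0,0,-0.06,0],[0,0,-0.12,0],[0,0,-0.2,0],[0,0,-0.28,0],[0,0,-0.36,0],[0,0,-0.44,0],[0,0,-0.48,0],[0,0,-0.48,0],[0,0,-0.48,0]]'
python3 -c "
from h import *
plan(506.5,-102.5,230,79.7)"
```

```text
time: 12.22
position: [0.54, 0.1167, 0.0858]
tool_rot: [0.748, 0.664, 0.001, 0.001]
ft_force: [-0.8, -0.7, -0.7]
grip_width: 0.0873
grip_force: 0.0
time: 13.38
position: [0.5386, 0.1169, 0.085]
tool_rot: [0.748, 0.664, -0.0, -0.0]
ft_force: [-1.5, 0.3, 0.9]
grip_width: 0.014
grip_force: 35.0
time: 14.22
position: [0.5392, 0.1169, 0.2293]
tool_rot: [0.748, 0.664, 0.0, 0.0]
ft_force: [-0.3, 0.3, -4.7]
grip_width: 0.0134
grip_force: 35.0
row [-0.739 -0.022 -0.002] 0.0098 rows>= 6 heading 83.2
```

```bash
python3 -m handwheel '[[-0.05,0,0,0],[-0.12,0,0,0.001],[-0.2,0,0,0.002],[-0.29,0,0,0.004],[-0.38,-0.01,0,0.006],[-0.47,-0.02,0,0.008],[-0.55,-0.022,0,0.01],[-0.62,-0.022,0,0.01],[-0.68,-0.022,0,0.01],[-0.732,-0.022,0,0.01],[-0.732,-0.022,0,0.01],[-0.732,-0.022,0,0.01],[-0.732,-0.022,0,0.01],[-0.732,-0.022,0,0.01],[-0.732,-0.022,0,0.01],[-0.732,-0.022,0,0.01]]'
python3 -c "
from h import *
plan(506.5,-100.5,84.5,79.7)"
```

```text
time: 15.55
position: [0.5067, -0.0995, 0.2289]
tool_rot: [0.768, 0.641, -0.0, -0.0]
ft_force: [0.2, -0.3, -3.6]
grip_width: 0.0134
grip_force: 35.0
row [-0.003  0.     0.481] -0.0 rows>= 4 heading 79.7
```

```bash
python3 -m handwheel '[[0,0,0.06,0],[0,0,0.14,0],[0,0,0.22,0],[0,0,0.3,0],[0,0,0.38,0],[0,0,0.43,0],[0,0,0.455,0],[0,0,0.465,0],[0,0,0.475,0],[0,0,0.482,0],[0,0,0.482,0],[0,0,0.482,0],[0,0,0.482,0]]'
python3 -m handwheel '[[0,0,0,0],[0,0,0,0],[0,0,0,0],[0,0,0,0],[0,0,0,0],[0,0,0,0],[0,0,0,0],[0,0,0,0],[0,0,0,0],[0,0,0,0]]' 100
python3 -m handwheel '[[0,0,-0.05,0],[0,0,-0.15,0],[0,0,-0.28,0],[0,0,-0.4,0],[0,0,-0.48,0],[0,0,-0.48,0],[0,0,-0.48,0]]'
python3 -c "
from h import *
plan(533,314,230,88.6)"
```

```text
time: 16.63
position: [0.5072, -0.1006, 0.0852]
tool_rot: [0.768, 0.64, 0.0, 0.001]
ft_force: [-1.2, -0.4, -3.5]
grip_width: 0.0136
grip_force: 35.0
time: 17.47
position: [0.5067, -0.1004, 0.0844]
tool_rot: [0.768, 0.64, 0.0, -0.0]
ft_force: [-0.2, 0.5, -0.3]
grip_width: 0.0725
grip_force: 0.0
time: 18.05
position: [0.5075, -0.1007, 0.2299]
tool_rot: [0.768, 0.64, 0.001, 0.002]
ft_force: [-0.5, 0.2, -0.6]
grip_width: 0.0869
grip_force: 0.0
row [ 1.375 -0.165 -0.002] -0.0249 rows>= 10 heading 79.6
```

```bash
python3 -m handwheel '[[0.7,-0.08,0,-0.012],[0.7,-0.08,0,-0.012],[0.7,-0.08,0,-0.012],[0.7,-0.08,0,-0.012],[0.7,-0.08,0,-0.012],[0.7,-0.08,0,-0.012],[0.7,-0.08,0,-0.012],[0.7,-0.08,0,-0.012]]'
python3 -c "
from h import *
plan(533,314,230,88.6)"
```

```text
time: 18.72
position: [0.5199, 0.1104, 0.2269]
tool_rot: [0.743, 0.669, -0.001, -0.001]
ft_force: [-0.6, 0.3, 0.6]
grip_width: 0.0867
grip_force: 0.0
row [ 0.679 -0.027 -0.011] -0.0127 rows>= 5 heading 84.0
```

```bash
python3 -m handwheel '[[0.678,-0.028,0,-0.013],[0.678,-0.028,0,-0.013],[0.678,-0.028,0,-0.013],[0.678,-0.028,0,-0.013],[0.678,-0.028,0,-0.013],[0.678,-0.028,0,-0.013],[0.678,-0.028,0,-0.013],[0.678,-0.028,0,-0.013],[0.678,-0.028,0,-0.013],[0.678,-0.028,0,-0.013]]'
python3 -c "
from h import *
plan(533,314,84,88.6)
c=shot('top','t5.png');shot('side','s5.png')
for l,n in (('carrier_goose',(237,506)),('carrier_hen',(220,390))):
  g=handle(c,'top',l,n);print(l,[np.round(x) for x in rect(c,g,.104)] if g is not None else None)"
```

```text
time: 19.55
position: [0.5344, 0.3115, 0.2283]
tool_rot: [0.717, 0.697, -0.001, -0.0]
ft_force: [-0.5, 0.4, 0.3]
grip_width: 0.0873
grip_force: 0.0
row [ 0.009 -0.004  0.481] -0.0004 rows>= 4 heading 88.5
carrier_goose [array([ 484., -313.]), array([13., 56.]), np.float32(81.0)]
carrier_hen [array([ 508., -102.]), array([14., 60.]), np.float32(80.0)]
```

View pics/s5.png

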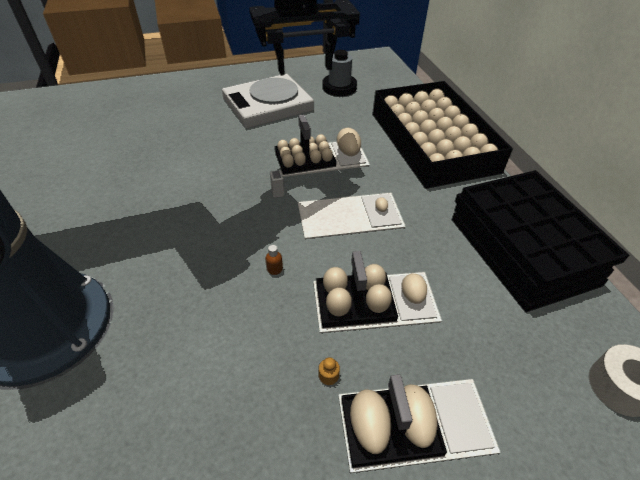

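The hen carrier stands on the hen plate at (358,295) and the goose carrier on the free plate at (395,420). Both handles measure within 2 mm of where they should be. Next is the quail carrier.

```bash
python3 -m handwheel '[[0.009,-0.004,0.1,0],[0.009,-0.004,0.2,0],[0.009,-0.004,0.3,0],[0.009,-0.004,0.38,0],[0.009,-0.004,0.44,0],[0.009,-0.004,0.48,0],[0.009,-0.004,0.48,0],[0.009,-0.004,0.48,0],[0.009,-0.004,0.48,0]]'
python3 -m handwheel '[[0,0,0,0],[0,0,0,0],[0,0,0,0],[0,0,0,0],[0,0,0,0],[0,0,0,0],[0,0,0,0],[0,0,0,0],[0,0,0,0],[0,0,0,0],[0,0,0,0],[0,0,0,0],[0,0,0,0],[0,0,0,0]]' 0 35
python3 -m handwheel '[[0,0,-0.02,0],[0,0,-0.06,0],[0,0,-0.12,0],[0,0,-0.2,0],[0,0,-0.28,0],[0,0,-0.36,0],[0,0,-0.44,0],[0,0,-0.48,0],[0,0,-0.48,0],[0,0,-0.48,0]]'
python3 -c "
from h import *
plan(535.5,112,230,82.8)"
```

```text
time: 20.5
position: [0.5341, 0.3167, 0.0857]
tool_rot: [0.716, 0.698, 0.001, 0.001]
ft_force: [0.6, -0.5, -0.0]
grip_width: 0.0875
grip_force: 0.0
time: 21.67
position: [0.5326, 0.3163, 0.0844]
tool_rot: [0.716, 0.699, -0.0, -0.0]
ft_force: [0.2, -0.2, 0.8]
grip_width: 0.0139
grip_force: 35.0
time: 22.5
position: [0.5332, 0.3165, 0.2297]
tool_rot: [0.716, 0.699, 0.001, 0.0]
ft_force: [0.0, -0.4, -2.4]
grip_width: 0.0139
grip_force: 35.0
row [-0.681  0.024 -0.001] 0.0162 rows>= 5 heading 88.6
```

```bash
python3 -m handwheel '[[-0.05,0,0,0],[-0.12,0,0,0.002],[-0.2,0.005,0,0.004],[-0.29,0.01,0,0.006],[-0.38,0.015,0,0.01],[-0.47,0.02,0,0.014],[-0.55,0.024,0,0.016],[-0.61,0.024,0,0.016],[-0.65,0.024,0,0.016],[-0.674,0.024,0,0.016],[-0.674,0.024,0,0.016],[-0.674,0.024,0,0.016],[-0.674,0.024,0,0.016],[-0.674,0.024,0,0.016],[-0.674,0.024,0,0.016],[-0.674,0.024,0,0.016]]'
python3 -c "
from h import *
plan(535.5,114,84.5,82.8)"
```

```text
time: 23.83
position: [0.5352, 0.1148, 0.2285]
tool_rot: [0.749, 0.662, 0.0, -0.0]
ft_force: [-0.0, -0.7, -2.5]
grip_width: 0.0138
grip_force: 35.0
row [-0.003  0.001  0.48 ] 0.0003 rows>= 4 heading 82.9
```

```bash
python3 -m handwheel '[[0,0,0.06,0],[0,0,0.14,0],[0,0,0.22,0],[0,0,0.3,0],[0,0,0.38,0],[0,0,0.43,0],[0,0,0.455,0],[0,0,0.465,0],[0,0,0.475,0],[0,0,0.482,0],[0,0,0.482,0],[0,0,0.482,0],[0,0,0.482,0]]'
python3 -m handwheel '[[0,0,0,0],[0,0,0,0],[0,0,0,0],[0,0,0,0],[0,0,0,0],[0,0,0,0],[0,0,0,0],[0,0,0,0],[0,0,0,0],[0,0,0,0]]' 100
python3 -m handwheel '[[0,0,-0.05,0],[0,0,-0.15,0],[0,0,-0.28,0],[0,0,-0.4,0],[0,0,-0.48,0],[0,0,-0.48,0],[0,0,-0.48,0]]'
python3 -c "
from h import *
plan(484,-313,230,80.6)"
```

```text
time: 24.92
position: [0.5358, 0.1141, 0.0846]
tool_rot: [0.75, 0.662, 0.001, 0.0]
ft_force: [-0.1, -0.4, -1.9]
grip_width: 0.0136
grip_force: 35.0
time: 25.75
position: [0.5353, 0.1141, 0.0838]
tool_rot: [0.75, 0.662, -0.0, -0.0]
ft_force: [0.6, -0.2, -0.0]
grip_width: 0.0728
grip_force: 0.0
time: 26.33
position: [0.5361, 0.1141, 0.2295]
tool_rot: [0.75, 0.662, 0.001, 0.001]
ft_force: [0.4, -0.4, -0.7]
grip_width: 0.0865
grip_force: 0.0
row [-1.434  0.005 -0.003] 0.0063 rows>= 11 heading 82.9
```

```bash
python3 -m handwheel '[[-0.7,0,0,0.003],[-0.7,0,0,0.003],[-0.7,0,0,0.003],[-0.7,0,0,0.003],[-0.7,0,0,0.003],[-0.7,0,0,0.003],[-0.7,0,0,0.003],[-0.7,0,0,0.003]]'
python3 -c "
from h import *
plan(484,-313,230,80.6)"
```

```text
time: 27.0
position: [0.508, -0.0938, 0.2263]
tool_rot: [0.756, 0.654, -0.001, -0.002]
ft_force: [-0.1, 0.6, 0.8]
grip_width: 0.0866
grip_force: 0.0
row [-0.734  0.026 -0.013] 0.003 rows>= 6 heading 81.7
```

```bash
python3 -m handwheel '[[-0.733,0.025,0,0.003],[-0.733,0.025,0,0.003],[-0.733,0.025,0,0.003],[-0.733,0.025,0,0.003],[-0.733,0.025,0,0.003],[-0.733,0.025,0,0.003],[-0.733,0.025,0,0.003],[-0.733,0.025,0,0.003],[-0.733,0.025,0,0.003],[-0.733,0.025,0,0.003],[-0.733,0.025,0,0.003]]'
python3 -c "
from h import *
plan(484,-313,84,80.6)"
```

```text
time: 27.92
position: [0.4855, -0.3108, 0.2278]
tool_rot: [0.761, 0.648, 0.0, -0.0]
ft_force: [0.8, 0.5, 0.8]
grip_width: 0.087
grip_force: 0.0
row [-0.009 -0.003  0.479] 0.0007 rows>= 4 heading 80.9
```

```bash
python3 -m handwheel '[[-0.006,-0.003,0.1,0],[-0.006,-0.003,0.2,0],[-0.006,-0.003,0.3,0],[-0.006,-0.003,0.38,0],[-0.006,-0.003,0.44,0],[-0.006,-0.003,0.48,0],[-0.006,-0.003,0.48,0],[-0.006,-0.003,0.48,0],[-0.006,-0.003,0.48,0]]'
python3 -m handwheel '[[0,0,0,0],[0,0,0,0],[0,0,0,0],[0,0,0,0],[0,0,0,0],[0,0,0,0],[0,0,0,0],[0,0,0,0],[0,0,0,0],[0,0,0,0],[0,0,0,0],[0,0,0,0],[0,0,0,0],[0,0,0,0]]' 0 35
python3 -m handwheel '[[0,0,-0.02,0],[0,0,-0.06,0],[0,0,-0.12,0],[0,0,-0.2,0],[0,0,-0.28,0],[0,0,-0.36,0],[0,0,-0.44,0],[0,0,-0.52,0],[0,0,-0.56,0],[0,0,-0.56,0],[0,0,-0.56,0]]'
python3 -c "
from h import *
plan(537.5,315,255,86)"
```

```text
time: 28.67
position: [0.4847, -0.3145, 0.0848]
tool_rot: [0.762, 0.648, 0.0, 0.001]
ft_force: [-0.3, -0.5, 1.1]
grip_width: 0.0871
grip_force: 0.0
time: 29.83
position: [0.4837, -0.3145, 0.0838]
tool_rot: [0.762, 0.647, -0.0, -0.0]
ft_force: [-1.2, -0.5, 0.5]
grip_width: 0.0136
grip_force: 35.0
time: 30.75
position: [0.4838, -0.3144, 0.2519]
tool_rot: [0.762, 0.647, 0.0, 0.0]
ft_force: [-0.1, 0.1, -3.9]
grip_width: 0.0138
grip_force: 35.0
row [ 2.099 -0.162 -0.01 ] -0.0147 rows>= 16 heading 80.7
```

```bash
python3 -m handwheel '[[0.05,0,0,0],[0.12,-0.01,0,0],[0.21,-0.02,0,0],[0.3,-0.02,0,0],[0.39,-0.03,0,0],[0.48,-0.04,0,0],[0.57,-0.04,0,0],[0.66,-0.05,0,0],[0.75,-0.06,0,0],[0.84,-0.07,0,0],[0.91,-0.07,0,0],[0.96,-0.07,0,0],[0.99,-0.08,0,0],[0.99,-0.08,0,0],[0.99,-0.08,0,0],[0.99,-0.08,0,0]]'
python3 -c "
from h import *
plan(537.5,315,255,86)"
```

```text
time: 32.08
position: [0.5079, -0.0182, 0.2513]
tool_rot: [0.762, 0.647, -0.001, -0.0]
ft_force: [-0.4, -0.6, -4.5]
grip_width: 0.0139
grip_force: 35.0
row [ 1.112 -0.083 -0.013] -0.0148 rows>= 9 heading 80.7
```

```bash
python3 -m handwheel '[[0.05,0,0,0],[0.12,-0.01,0,-0.001],[0.21,-0.02,0,-0.002],[0.3,-0.02,0,-0.004],[0.39,-0.03,0,-0.006],[0.48,-0.04,0,-0.008],[0.57,-0.04,0,-0.01],[0.66,-0.05,0,-0.012],[0.75,-0.06,0,-0.015],[0.84,-0.07,0,-0.015],[0.91,-0.07,0,-0.015],[0.96,-0.075,0,-0.015],[0.99,-0.08,0,-0.015],[0.99,-0.08,0,-0.015],[0.99,-0.08,0,-0.015],[0.99,-0.08,0,-0.015]]'
python3 -c "
from h import *
plan(537.5,315,255,86)"
```

```text
time: 33.42
position: [0.5325, 0.2779, 0.2517]
tool_rot: [0.731, 0.682, -0.001, 0.0]
ft_force: [-0.1, 1.4, -5.0]
grip_width: 0.0135
grip_force: 35.0
row [ 0.125  0.008 -0.011] 0.0001 rows>= 1 heading 86.0
```

```bash
python3 -m handwheel '[[0.04,0.004,0,0],[0.09,0.008,0,0],[0.122,0.008,0,0],[0.122,0.008,0,0],[0.122,0.008,0,0],[0.122,0.008,0,0],[0.122,0.008,0,0],[0.122,0.008,0,0]]'
python3 -c "
from h import *
plan(537.5,315,84,86)"
```

```text
time: 34.08
position: [0.5374, 0.3153, 0.2518]
tool_rot: [0.731, 0.683, -0.0, 0.0]
ft_force: [0.8, -0.6, -3.2]
grip_width: 0.0136
grip_force: 35.0
row [-0.001  0.001  0.559] 0.0002 rows>= 5 heading 86.1
```

```bash
python3 -m handwheel '[[0,0,0.06,0],[0,0,0.14,0],[0,0,0.22,0],[0,0,0.3,0],[0,0,0.38,0],[0,0,0.46,0],[0,0,0.51,0],[0,0,0.535,0],[0,0,0.545,0],[0,0,0.555,0],[0,0,0.561,0],[0,0,0.561,0],[0,0,0.561,0],[0,0,0.561,0]]'
python3 -m handwheel '[[0,0,0,0],[0,0,0,0],[0,0,0,0],[0,0,0,0],[0,0,0,0],[0,0,0,0],[0,0,0,0],[0,0,0,0],[0,0,0,0],[0,0,0,0]]' 100
python3 -m handwheel '[[0,0,-0.05,0],[0,0,-0.15,0],[0,0,-0.28,0],[0,0,-0.4,0],[0,0,-0.5,0],[0,0,-0.56,0],[0,0,-0.56,0],[0,0,-0.56,0]]'
python3 -m handwheel '[[-0.9,0.07,0,0],[-0.9,0.07,0,0],[-0.9,0.07,0,0],[-0.9,0.07,0,0],[-0.9,0.07,0,0],[-0.9,0.07,0,0],[-0.9,0.07,0,0],[-0.9,0.07,0,0],[-0.9,0.07,0,0]]'
python3 -m handwheel '[[-0.9,0.07,0,0],[-0.9,0.07,0,0],[-0.9,0.07,0,0],[-0.9,0.07,0,0],[-0.9,0.07,0,0],[-0.9,0.07,0,0],[-0.9,0.07,0,0],[-0.9,0.07,0,0],[-0.9,0.07,0,0],[-0.9,0.07,0,0],[-0.9,0.07,0,0]]'
python3 - <<'E'
from h import *
c=shot('top','t6.png');shot('side','s6.png')
for l,n in (('carrier_quail',(210,262)),('carrier_hen',(220,390)),('carrier_goose',(218,145))):
  g=handle(c,'top',l,n);print(l,[np.round(x) for x in rect(c,g,.104)] if g is not None else None)
for l in('weight','bottle','thermometer'):print(l,[np.round(r['point']) for r in vision.look_for('top',l)[:1]])
E
```

```text
time: 35.25
position: [0.5381, 0.3159, 0.0845]
tool_rot: [0.731, 0.683, 0.001, 0.0]
ft_force: [-0.4, -0.7, -4.0]
grip_width: 0.0138
grip_force: 35.0
time: 36.08
position: [0.5375, 0.3156, 0.0835]
tool_rot: [0.731, 0.683, -0.0, -0.0]
ft_force: [-0.7, -0.3, 0.8]
grip_width: 0.0722
grip_force: 0.0
time: 36.75
position: [0.5379, 0.3158, 0.2526]
tool_rot: [0.731, 0.683, 0.001, 0.0]
ft_force: [0.8, -0.7, -0.7]
grip_width: 0.0871
grip_force: 0.0
time: 37.5
position: [0.539, 0.0439, 0.2496]
tool_rot: [0.732, 0.681, -0.001, -0.002]
ft_force: [-0.2, 1.2, 0.5]
grip_width: 0.087
grip_force: 0.0
time: 38.42
position: [0.5425, -0.2234, 0.2509]
tool_rot: [0.73, 0.684, 0.0, -0.001]
ft_force: [0.7, 0.8, 0.5]
grip_width: 0.0868
grip_force: 0.0
carrier_quail [array([536., 110.]), array([14., 59.]), np.float32(83.0)]
carrier_hen [array([ 507., -103.]), array([15., 62.]), np.float32(79.0)]
carrier_goose [array([539., 316.]), array([13., 60.]), np.float32(86.0)]
weight [array([272., 456.])]
bottle [array([294., 322.])]
thermometer [array([263., 202.])]
```

View pics/t6.png

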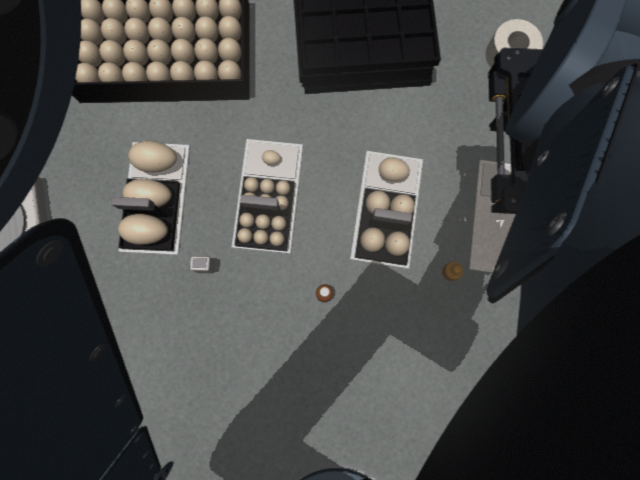

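View pics/s6.png

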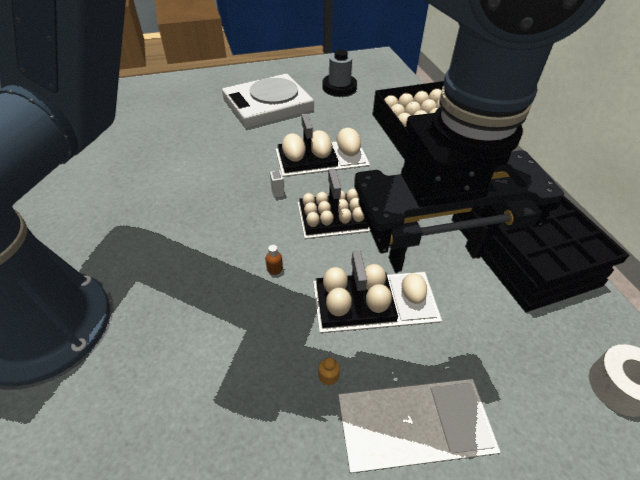

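Both views show each carrier on the plate of its own kind: goose at (148,212), quail at (265,215) and hen at (388,222) in the top view. All are within about 2 mm and 1 degree. The free plate is empty, the bystanders haven't moved and the gripper is clear, so I'm handing in.

```bash
python3 -c "
from rig import job
print(job.hand_in())"
```

```text
the job is handed in; nothing more can be done
None
```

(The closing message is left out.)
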